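# Pull-test the stick-on rail of a storage box and turn its sign to green

### The job

A towel rail has just been stuck to the front of the metal storage box: prove that it holds by pulling it outwards, away from the box, with a steady 12 newtons for about two seconds, never with more than 20 newtons, then let go of it. After that, turn the two-sided sign half a turn on its pin, so that its green face looks to where the red one looked and the plate stands square with its foot. Leave the crockery and the jar where they are.

Things in the scene. Friction and masses are not known exactly. Their poses are not given: they have to be found in the camera images.
- box: Grey metal storage box, 200 mm deep (its x), 260 mm wide (its y), 155 mm tall, too heavy to move. Origin on the counter under the middle of its front face; its x axis points from the front face into the box, so straight out from the face is -x; z up. The rail is on the front face.
- rail_mid (a point): Middle of the black rail's bar: a round bar 14 mm thick, level, 170 mm long along the box's y, its axis 60 mm out from the front face (53 mm clear between bar and face) and 138 mm above the counter. A 12 mm thick arm at each end joins it to two round white stick-on pads on the face; between the arms the gap behind the bar is open from above and below. Axes as the box's.
- rail (a joint): How far the rail has given way outwards on its stiff elastic pads, in m: 0 at rest, grows as it is pulled away from the box, springs back when let go. It gives 1 mm for every 6 N of outward pull (12 N: 2 mm).
- sign_foot: Fixed dark steel foot of the sign, 75 mm (x) by 120 mm (y) by 14 mm, with a 12 mm pin in the middle. Origin on the counter under the pin. -x is its front, on the robot's side, z up.
- sign_pivot (a point): Point on the sign's vertical pin at half the height of the plate, 142 mm above the counter; axes as the foot's. The plate is 130 mm wide (65 mm either side of the pin), 75 mm tall (from 105 to 180 mm above the counter) and 10 mm thick, red with a white bar on one face, green with a white disc on the other; the colours also show on its upper edge.
- sign_plate (a joint): Turn of the plate about its pin, rad, counter-clockwise from above. 0: red face to the foot's front, plate along the foot's y. +3.14 or -3.14: green face to the front. It can be turned either way, as far as stops at 3.6 and -3.6, and light friction keeps it where it is left.
- bowl_mid (a point): Bystander: small white bowl, 110 mm across, 55 mm tall, standing on the lid of the box near its back. The point is at its centre, half-way up.
- dish_mid (a point): Bystander: low blue dish, 116 mm across, 35 mm tall, on the counter in front of the box below the rail. The point is at its centre, half-way up.
- mug_mid (a point): Bystander: reddish-brown mug, 72 mm across plus a side handle, 80 mm tall, on the near side of the sign. The point is at its centre, half-way up.
- jar_mid (a point): Bystander: green glass jar with a steel lid, 68 mm across, 90 mm tall, on the far side of the sign. The point is at its centre, half-way up.
Things that resemble listed ones, but are neither listed nor needed, are in the scene too. What is meant by the sign_foot is not orange, purple or turquoise, and is the larger of those in its own colour.

How it is judged:
By the outcome, as a careful person would: the job done as asked, in the order asked, and still so for the second after the job is handed in, with the robot touching nothing.
It also fails if it takes over 69 s, if anything falls off the work surface, if the arm or the gripper's body presses on something with over 40 N, if the wrist force passes 120 N, or if a joint passes its speed limit or range.

### The arm

A 6-joint arm with a two-finger parallel gripper is mounted at the origin on the work surface. World frame = base frame: x ahead of the robot, y to its left, z up, the work surface at z = 0. Lengths are in m, angles in rad, forces in N, time in s.
With the tool pointing down it reaches from about 0.275 to 0.725 m from the base axis. Payload 5.6 kg.
Tool frame: the origin (TCP) lies at the very end of the fingers, on their centre line; the grasp point (between the pads) lies 19 mm behind it; z points along the fingers, y is the direction in which the jaws open and shut (so a half turn about z gives the same grasp; the last joint's range is limited). The gripper opens to 85 mm and grips with 20 to 120 N. Pads are 22 mm wide; open, the fingers measure 114 mm over their backs; the gripper's body (76 mm by 85 mm) begins 54 mm behind the grasp point. The pads swing forward as they close: fully open they stand 13 mm farther back than shut.
Start: joints at [-1.036, 0.255, 0.108, 0, -1.424, -0.285], TCP at [0.136, -0.533, 0.231] pointing down, gripper open.
Joint ranges: [-2.95, 2.95], [-1.21, 1.97], [-1.09, 1.5], [-2.87, 1.71], [-2.94, -0.07], [-3.05, 3.05]. Speed limits (rad/s): [2.57, 2.57, 3.14, 3.14, 3.14, 3.14].

### API

Orientations are given as [roll, pitch, yaw] about the fixed x, y, z axes, in that order (R = Rz(yaw) Ry(pitch) Rx(roll)).
In Python, from plant import sensors, get_image, camera_info, ticket gives the robot as it stands. The module is installed in compiled form; this text tells all that it offers.
- The arm moves only by the shell command python3 -m handwheel 'ROWS' [FORCE]. ROWS is JSON, a list of rows, each an object of numbers: "tx", "ty", "tz": the shift along the tool's x, y, z in cm; "wx", "wy", "wz": the turn, a rotation vector about the tool's x, y, z in degrees; "grip": the closure, from 0 (fully open) to 1 (shut). In form: [{"tx": .., "ty": .., "tz": .., "wx": .., "wy": .., "wz": .., "grip": ..}, ...]. A call has 1 to 12 rows; each row is the pose to reach, as a shift and turn from the pose commanded when the call began, along the tool's axes at that moment; what a row does not reach only later rows make up. A row lasts 1/10 s, in which the tool goes at most 50 mm and 8.59 degrees, less where a joint would pass 70% of its speed; a pose out of reach is approached as far as the arm can. A call with a gripper value outside its range is refused whole. The fingers move at their own pace and stop on an object; FORCE is the grip in N (left out, the last holds). Time passes only in rows, so rows that repeat a pose let the fingers close. It gives the time, the measured TCP pose, the force and the opening at its end, in the units of the state.
- sensors.observe(): the state, without advancing time (a new reading comes with each control period).
- get_image(name): name is "scene" or "top" or "wrist"; returns the picture (400x640x3 uint8, blue, green, red); there is no depth.
- camera_info(name): a dict with "intrinsics" (3x3 intrinsics, pixels), "camera_from_world" (4x4, takes a point from world to camera coordinates). Camera axes: x right, y down, z forward; pixel columns grow to the right and rows downward; lengths in m; the calibration is good to about 2 mm. A picture is of the moment at which its call begins: read the wrist's pose just before it. camera_info takes no time and is no camera call; for the wrist camera it gives the pose at the moment of the call.
- ticket.sign_off(): hands the job in, once; it reports no verdict.
The state is a dict: "time": time; "joint_positions": joint angles; "qd": joint speeds; "joint_efforts": joint torques, N m; "ee_pos": TCP position; "ee_rot": TCP orientation; "contact_force": force on the tool from outside, world axes, zero at the start; "moment": the same for the moment, N m; "width": opening from 0.0 (shut) to 1.0 (fully open).
Only numpy, scipy, OpenCV 4.12 (cv2) and the standard library are available. Lean on these libraries where they do the work, as an engineer would, in place of code of your own. Each camera call takes 0.05 s, during which the arm holds its last target.

## Working session

There is one attempt and no reset: what is moved stays moved. The work goes in short steps, Python scripts to look and compute and a shell command to move; the robot and the scene stay as the last step left them, time stands still between calls to the robot, and variables do not carry over. Pictures are saved under pics/ and viewed, and the job is handed in when it is done.

```bash
mkdir -p pics; ls; python3 - <<'E'
from plant import sensors,get_image,camera_info
import cv2,json
print(sensors.observe())
for n in("scene","top","wrist"):
    ci=camera_info(n);print(n,ci)
    cv2.imwrite(f"pics/{n}0.png",get_image(n))
E
```

```text
pics
{'time': 0.0, 'joint_positions': array([-1.03640826e+00,  2.55747016e-01,  1.06981334e-01, -4.35281484e-04,
       -1.42394381e+00, -2.84604956e-01]), 'qd': array([ 7.99220603e-04,  2.54269404e-04, -1.01927367e-03, -7.29522328e-04,
        5.70588104e-04,  1.86746603e-05]), 'joint_efforts': array([-1.25106508e-03, -3.86631811e+01,  2.37943625e+01,  5.36541492e+00,
       -6.12897114e-03,  1.14378128e-06]), 'ee_pos': array([ 0.13586842, -0.53242105,  0.23039265]), 'ee_rot': array([ 3.13963557e+00, -1.24022430e-04, -2.89187352e+00]), 'contact_force': array([ 0.3347393 ,  1.03807615, -0.63460278]), 'moment': array([ 0.00268164, -0.0066254 , -0.01111   ]), 'width': 1.0011651836977424}
scene {'intrinsics': array([[493.72838131,   0.        , 323.34516158],
       [  0.        , 493.72838131, 198.7863294 ],
       [  0.        ,   0.        ,   1.        ]]), 'camera_from_world': array([[-0.33812825,  0.94099942,  0.01376106,  0.19020838],
       [ 0.64062479,  0.24085726, -0.72910058, -0.29108259],
       [-0.68939768, -0.23771383, -0.68426821,  1.72708336],
       [ 0.        ,  0. 
[... 221 characters left out ...]
rom_world': array([[ 0.00695848, -0.99996758, -0.00405105, -0.00345241],
       [-0.98470758, -0.00614695, -0.17410687,  0.59907147],
       [ 0.17407632,  0.00520061, -0.98471843,  1.22273469],
       [ 0.        ,  0.        ,  0.        ,  1.        ]])}
wrist {'intrinsics': array([[349.43392543,   0.        , 319.54755521],
       [  0.        , 349.43392543, 199.7175192 ],
       [  0.        ,   0.        ,   1.        ]]), 'camera_from_world': array([[-0.24743304,  0.96890434,  0.00113003,  0.54932443],
       [ 0.92256799,  0.23524326,  0.30582496, -0.03980549],
       [ 0.2960493 ,  0.07671373, -0.95208708,  0.3805819 ],
       [ 0.        ,  0.        ,  0.        ,  1.        ]])}
```

View pics/scene0.png

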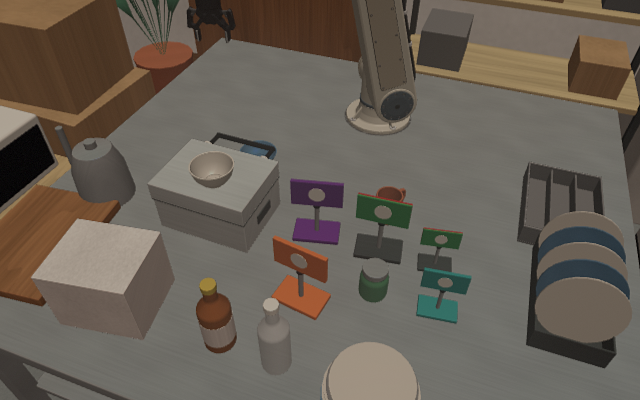

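View pics/top0.png

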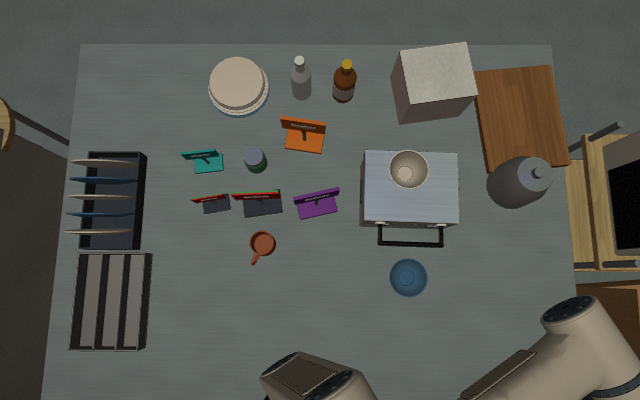

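View pics/wrist0.png

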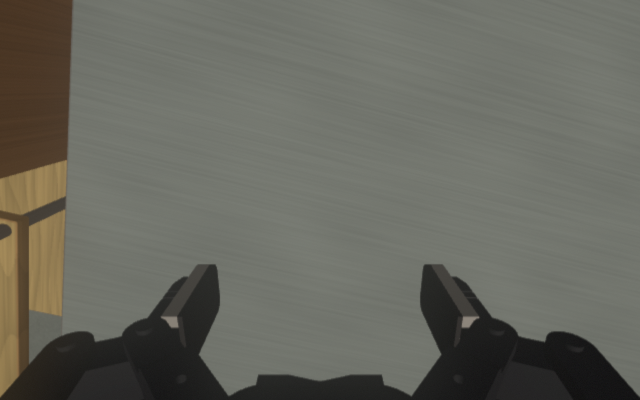

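The scene view shows five signs. In the top view these are purple (316,203), orange (303,133), turquoise (204,160), small dark (212,203) and large dark (258,203). The large dark one fits: it is not an excluded colour and is the bigger of the two dark ones. The rail is at top (410,243), with the dish at (408,278). Next I'll enlarge the crops to confirm and measure.

```bash
python3 - <<'E'
import cv2
a=cv2.imread("pics/top0.png")
cv2.imwrite("pics/c1.png",cv2.resize(a[170:280,180:300],None,fx=6,fy=5.4,interpolation=cv2.INTER_CUBIC)[:600])
cv2.imwrite("pics/c2.png",cv2.resize(a[140:300,350:470],None,fx=3.7,fy=3.7,interpolation=cv2.INTER_CUBIC)[:600])
s=cv2.imread("pics/scene0.png")
cv2.imwrite("pics/c3.png",cv2.resize(s[170:310,280:480],None,fx=4,fy=4,interpolation=cv2.INTER_CUBIC))
E
```

```text
(no output)
```

View pics/c1.png

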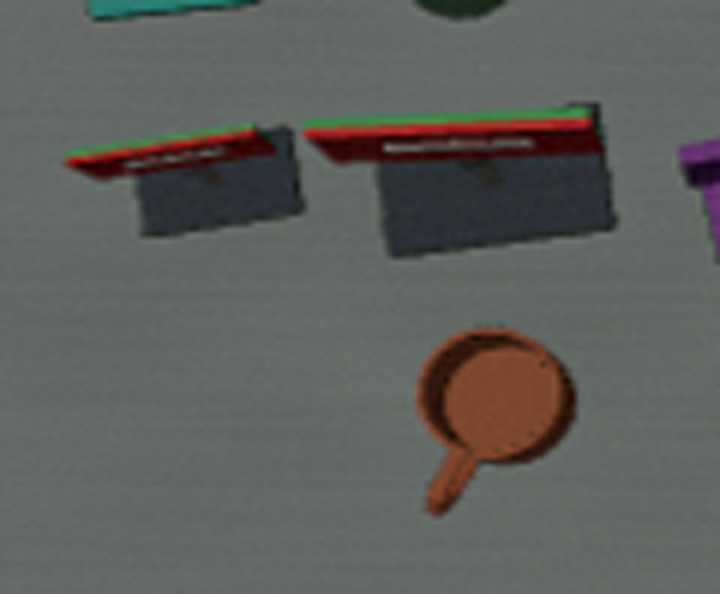

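View pics/c2.png

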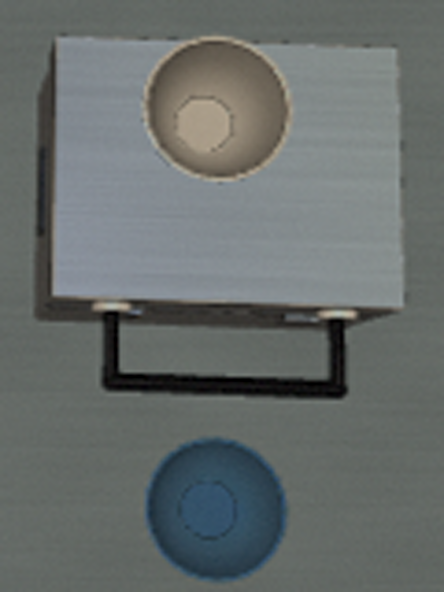

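View pics/c3.png

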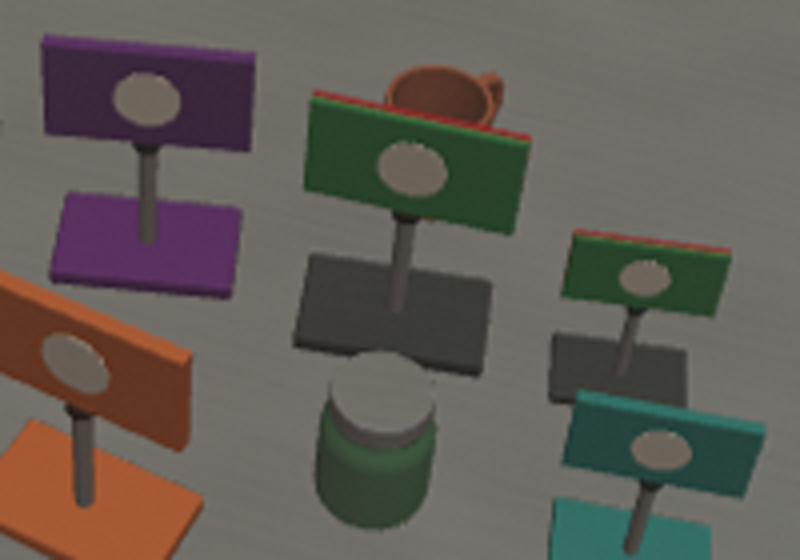

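The crops confirm it: the large dark foot is at top (258,203), with a red/green plate standing slightly off square with it. Now the measurements.

```bash
cat > h.py <<'E'
import numpy as np,cv2
from plant import sensors,get_image,camera_info
def ray(n,u,v,ci=None):
    ci=ci or camera_info(n);K=ci["intrinsics"];T=np.array(ci["camera_from_world"])
    R=T[:3,:3];c=-R.T@T[:3,3];d=R.T@np.linalg.solve(K,[u,v,1]);return c,d
def onz(n,u,v,z,ci=None):
    c,d=ray(n,u,v,ci);return c+d*(z-c[2])/d[2]
def proj(n,p,ci=None):
    ci=ci or camera_info(n);q=(ci["camera_from_world"]@np.r_[p,1])[:3];q=ci["intrinsics"]@q;return q[:2]/q[2]
E
python3 - <<'E'
from h import *
a=cv2.imread("pics/top0.png");hsv=cv2.cvtColor(a,cv2.COLOR_BGR2HSV)
np.set_printoptions(precision=4,suppress=True)
# rail
m=(a.max(2)<35).astype(np.uint8);m[:215]=0;m[260:]=0;m[:,:370]=0;m[:,450:]=0
ys,xs=np.nonzero(m);k=ys>235
print("rail bbox",xs.min(),xs.max(),ys.min(),ys.max())
P=np.array([onz("top",u,v,.142)[:2] for u,v in zip(xs[k],ys[k])])
c=P.mean(0);w,V=np.linalg.eigh(np.cov(P.T));print("bar c",c,"dir",V[:,1],"L",np.ptp((P-c)@V[:,1]),"w",np.sqrt(12*w[0]))
# bar only rect in px
# lid
for nm,(u,v) in dict(fl=(364.7,220.3),fr=(458.8,222.8),bl=(365.2,150.3),br=(457.2,153)).items(): print("lid",nm,onz("top",u,v,.155))
# plate top edge: bright red/green
g=((hsv[...,0]>45)&(hsv[...,0]<80)&(hsv[...,1]>110)&(hsv[...,2]>70));r=(((hsv[...,0]<8)|(hsv[...,0]>172))&(hsv[...,1]>170)&(hsv[...,2]>140))
for nm,mm in(("g",g),("r",r)):
    mm=mm.copy();mm[:180]=0;mm[200:]=0;mm[:,:228]=0;mm[:,:228]=0;mm[:,285:]=0
    ys,xs=np.nonzero(mm);P=np.array([onz("top",u,v,.18)[:2] for u,v in zip(xs,ys)])
    c=P.mean(0);w,V=np.linalg.eigh(np.cov(P.T));print(nm,len(xs),"c",c,V[:,1],np.ptp((P-c)@V[:,1]),"x",xs.min(),xs.max())
# foot front corners and ends
for u,v in((180+390/6,170+257/5.4),(180+616/6,170+228/5.4),(180+598/6,170+103/5.4)):print("foot",onz("top",u,v,.014))
# mug,dish,jar,bowl
for nm,(u,v),z in(("mug",(262.3,243),.08),("dish",(408.3,277.6),.035),("bowl",(408.6,169),.21),("jar",(255,158),.09)):print(nm,onz("top",u,v,z))
E
```

```text
rail bbox 378 443 224 246
bar c [ 0.465  -0.2686] dir [0.0183 0.9998] L 0.17961506633918645 w 0.020331106929946052
lid fl [ 0.5258 -0.1413  0.155 ]
lid fr [ 0.5205 -0.4007  0.155 ]
lid bl [ 0.7267 -0.1455  0.155 ]
lid br [ 0.7202 -0.4068  0.155 ]
g 61 c [0.6009 0.1592] [-0.048   0.9988] 0.1261861694971435 x 231 277
r 61 c [0.5957 0.1615] [-0.0521  0.9986] 0.12607966581906582 x 231 277
foot [0.5501 0.2143 0.014 ]
foot [0.5677 0.0974 0.014 ]
foot [0.6413 0.1083 0.014 ]
mug [0.4668 0.1498 0.08  ]
dish [ 0.3701 -0.2828  0.035 ]
bowl [ 0.6585 -0.2548  0.21  ]
jar [0.7205 0.1777 0.09  ]
```

Box: yaw about -1.2°, front middle at about (0.523,-0.271), bar at about (0.464,-0.270). The lid measures 0.26 x 0.20, as it should.
Sign: pin at about (0.597,0.161), foot yaw about 8.5°, plate yaw about 2.9°, so the plate starts near -0.1 rad.

To pull, I'll lower the shut fingers into the gap behind the bar and draw them outwards like a hook.

```bash
cat >> h.py <<'E'
from scipy.spatial.transform import Rotation as Ro
def delta(p,yaw,rpy=None):
    s=sensors.observe();R=Ro.from_euler("xyz",s["ee_rot"]);G=Ro.from_euler("xyz",rpy if rpy is not None else [np.pi,0,yaw])
    t=R.inv().apply(np.array(p)-s["ee_pos"])*100;w=np.degrees((R.inv()*G).as_rotvec())
    print("t cm",t.round(2),"w deg",w.round(2),"| t",round(s["time"],2),"F",s["contact_force"].round(2),"w",round(s["width"],3),"q",s["joint_positions"].round(2));return t,w
E
python3 - <<'E'
from h import *
delta([.4966,-.2705,.30],np.radians(178.83))
delta([.4966,-.2705,.23],np.radians(178.83))
E
```

```text
t cm [-41.42  16.49  -6.92] w deg [ 0.09 -0.02 15.48] | t 0.15 F [-0.82  0.25 -0.53] w 1.002 q [-1.04  0.26  0.11 -0.   -1.42 -0.28]
t cm [-41.43  16.48   0.08] w deg [ 0.09 -0.02 15.48] | t 0.15 F [-0.82  0.25 -0.53] w 1.002 q [-1.04  0.26  0.11 -0.   -1.42 -0.28]
```

```bash
python3 -m handwheel '[{"tz":-4,"grip":1},{"tz":-7,"grip":1},{"tx":-4,"ty":1.6,"tz":-7,"wz":2,"grip":1},{"tx":-8,"ty":3.2,"tz":-7,"wz":4,"grip":1},{"tx":-12,"ty":4.8,"tz":-7,"wz":6,"grip":1},{"tx":-16,"ty":6.4,"tz":-7,"wz":8,"grip":1},{"tx":-20,"ty":8,"tz":-7,"wz":10,"grip":1},{"tx":-24,"ty":9.6,"tz":-7,"wz":12,"grip":1},{"tx":-28,"ty":11.2,"tz":-7,"wz":13.5,"grip":1},{"tx":-32,"ty":12.8,"tz":-7,"wz":15.5,"grip":1},{"tx":-33,"ty":13.2,"tz":-7,"wz":15.5,"grip":1},{"tx":-33,"ty":13.2,"tz":-7,"wz":15.5,"grip":1}]' 20
python3 - <<'E'
from h import *
delta([.4966,-.2705,.23],np.radians(178.83))
ci=camera_info("wrist");cv2.imwrite("pics/w1.png",get_image("wrist"));cv2.imwrite("pics/t1.png",get_image("top"))
for p in([.463,-.27,.138],[.5231,-.271,.155]):print(proj("wrist",p,ci))
E
```

```text
t cm [-41.43  16.48   0.08] w deg [ 0.09 -0.02 15.48] | t 0.15 F [-0.82  0.25 -0.53] w 1.002 q [-1.04  0.26  0.11 -0.   -1.42 -0.28]
[485.27655361 549.52804065]
[469.52259017 605.55881532]schema error: expected keys tx, ty, tz, wx, wy, wz, grip
```

View pics/w1.png

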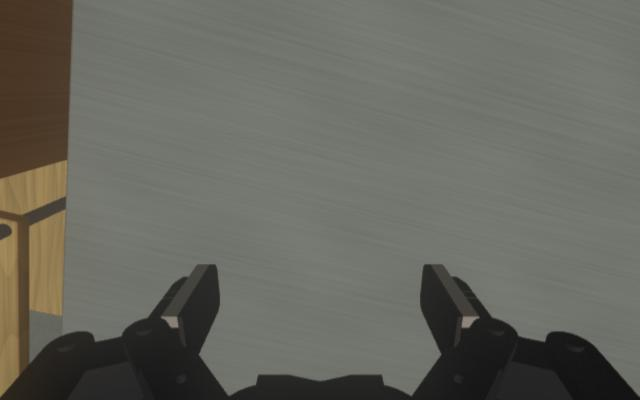

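The move was refused because every row needs all seven keys, so nothing moved. I'll send it again in full.

```bash
python3 -m handwheel '[{"tx":0,"ty":0,"tz":-4,"wx":0,"wy":0,"wz":0,"grip":1},{"tx":0,"ty":0,"tz":-7,"wx":0,"wy":0,"wz":0,"grip":1},{"tx":-4,"ty":1.6,"tz":-7,"wx":0,"wy":0,"wz":2,"grip":1},{"tx":-8,"ty":3.2,"tz":-7,"wx":0,"wy":0,"wz":4,"grip":1},{"tx":-12,"ty":4.8,"tz":-7,"wx":0,"wy":0,"wz":6,"grip":1},{"tx":-16,"ty":6.4,"tz":-7,"wx":0,"wy":0,"wz":8,"grip":1},{"tx":-20,"ty":8,"tz":-7,"wx":0,"wy":0,"wz":10,"grip":1},{"tx":-24,"ty":9.6,"tz":-7,"wx":0,"wy":0,"wz":12,"grip":1},{"tx":-28,"ty":11.2,"tz":-7,"wx":0,"wy":0,"wz":13.5,"grip":1},{"tx":-32,"ty":12.8,"tz":-7,"wx":0,"wy":0,"wz":15.5,"grip":1},{"tx":-33,"ty":13.2,"tz":-7,"wx":0,"wy":0,"wz":15.5,"grip":1},{"tx":-33,"ty":13.2,"tz":-7,"wx":0,"wy":0,"wz":15.5,"grip":1}]' 20
python3 - <<'E'
from h import *
delta([.4966,-.2705,.23],np.radians(178.83))
ci=camera_info("wrist");cv2.imwrite("pics/w1.png",get_image("wrist"))
for p in([.463,-.27,.138],[.5231,-.271,.155]):print(proj("wrist",p,ci))
E
```

```text
time: 1.45
ee_pos: [0.4243, -0.3223, 0.3007]
ee_rot: [3.141, -0.001, 3.124]
contact_force: [-0.5, 0.0, -0.1]
width: -0.0
t cm [-7.15  5.3   7.06] w deg [ 0.03 -0.05  0.15] | t 1.45 F [-0.49  0.01 -0.07] w -0.0 q [-0.36  0.21  0.23 -0.   -1.59 -1.23]
[376.18365616 218.04016809]
[375.86982725 284.19689227]
```

View pics/w1.png

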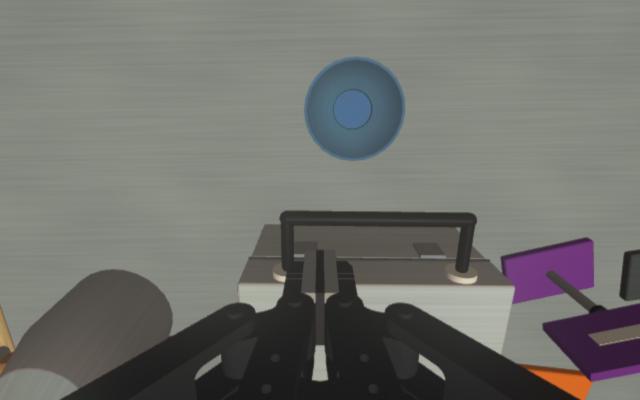

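The wrist view shows the bar at row 219, columns 280–476 (middle 378), and the lid's front edge at row 284. I predicted (376,218) and row 284, so the rail position is confirmed. Next I move over the gap and down into it, to TCP z = 0.11.

```bash
python3 -m handwheel '[{"tx":-2.4,"ty":1.8,"tz":0,"wx":0,"wy":0,"wz":0,"grip":1},{"tx":-4.8,"ty":3.6,"tz":0,"wx":0,"wy":0,"wz":0,"grip":1},{"tx":-7.15,"ty":5.3,"tz":0,"wx":0,"wy":0,"wz":0,"grip":1},{"tx":-7.15,"ty":5.3,"tz":3,"wx":0,"wy":0,"wz":0,"grip":1},{"tx":-7.15,"ty":5.3,"tz":6,"wx":0,"wy":0,"wz":0,"grip":1},{"tx":-7.15,"ty":5.3,"tz":9,"wx":0,"wy":0,"wz":0,"grip":1},{"tx":-7.15,"ty":5.3,"tz":11,"wx":0,"wy":0,"wz":0,"grip":1},{"tx":-7.15,"ty":5.3,"tz":11,"wx":0,"wy":0,"wz":0,"grip":1},{"tx":-7.15,"ty":5.3,"tz":11,"wx":0,"wy":0,"wz":0,"grip":1}]'
python3 - <<'E'
from h import *
delta([.4966,-.2705,.11],np.radians(178.83))
ci=camera_info("wrist");cv2.imwrite("pics/w2.png",get_image("wrist"))
E
```

```text
time: 2.4
ee_pos: [0.4953, -0.2731, 0.1922]
ee_rot: [-3.141, 0.0, 3.12]
contact_force: [0.5, 0.2, 0.9]
width: -0.005
t cm [-0.12  0.27  8.22] w deg [-0.05  0.02 -0.08] | t 2.4 F [0.51 0.2  0.94] w -0.005 q [-0.23  0.3   0.07  0.   -1.34 -1.37]
```

View pics/w2.png

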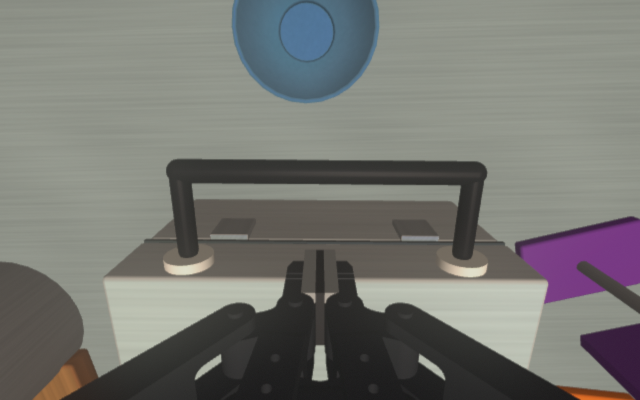

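The bar spans columns 168–486 at row 172, and the finger tip at (320,252) lies between the bar and the face, so the alignment is good. Down I go.

```bash
python3 -m handwheel '[{"tx":-0.1,"ty":0.2,"tz":2,"wx":0,"wy":0,"wz":0,"grip":1},{"tx":-0.1,"ty":0.2,"tz":4,"wx":0,"wy":0,"wz":0,"grip":1},{"tx":-0.1,"ty":0.2,"tz":6,"wx":0,"wy":0,"wz":0,"grip":1},{"tx":-0.1,"ty":0.2,"tz":8.2,"wx":0,"wy":0,"wz":0,"grip":1},{"tx":-0.1,"ty":0.2,"tz":8.2,"wx":0,"wy":0,"wz":0,"grip":1},{"tx":-0.1,"ty":0.2,"tz":8.2,"wx":0,"wy":0,"wz":0,"grip":1}]'
python3 - <<'E'
from h import *
delta([.4816,-.2702,.11],np.radians(178.83))
for i in range(3):cv2.imwrite("pics/w3.png",get_image("wrist"));print(sensors.observe()["contact_force"])
E
```

```text
time: 3.05
ee_pos: [0.4975, -0.2706, 0.111]
ee_rot: [-3.14, 0.002, 3.121]
contact_force: [-0.0, -0.7, 1.6]
width: -0.0
t cm [1.59 0.01 0.09] w deg [-0.07  0.1  -0.01] | t 3.05 F [-0.01 -0.74  1.63] w -0.0 q [-0.22  0.35 -0.07  0.   -1.15 -1.37]
[0.34644559 0.50348586 0.64215377]
[-0.60660052  0.49630541  0.33149063]
[-0.08985139 -0.00441159  0.14363203]
```

View pics/w3.png

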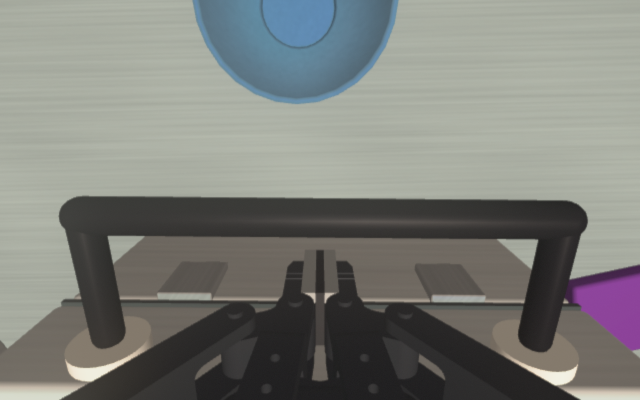

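The fingers are in the gap behind the bar, tip at (320,252) and bar at row 218. I'll pull outwards in small steps until I feel contact.

```bash
python3 -m handwheel '[{"tx":0.4,"ty":0,"tz":0,"wx":0,"wy":0,"wz":0,"grip":1},{"tx":0.8,"ty":0,"tz":0,"wx":0,"wy":0,"wz":0,"grip":1},{"tx":1.1,"ty":0,"tz":0,"wx":0,"wy":0,"wz":0,"grip":1},{"tx":1.3,"ty":0,"tz":0,"wx":0,"wy":0,"wz":0,"grip":1},{"tx":1.3,"ty":0,"tz":0,"wx":0,"wy":0,"wz":0,"grip":1}]'
python3 -m handwheel '[{"tx":0.1,"ty":0,"tz":0,"wx":0,"wy":0,"wz":0,"grip":1},{"tx":0.1,"ty":0,"tz":0,"wx":0,"wy":0,"wz":0,"grip":1}]'
python3 -m handwheel '[{"tx":0.1,"ty":0,"tz":0,"wx":0,"wy":0,"wz":0,"grip":1},{"tx":0.1,"ty":0,"tz":0,"wx":0,"wy":0,"wz":0,"grip":1}]'
```

```text
time: 3.7
ee_pos: [0.4834, -0.2697, 0.1094]
ee_rot: [3.142, 0.0, 3.121]
contact_force: [-0.6, 1.4, 0.6]
width: -0.004
time: 3.9
ee_pos: [0.4827, -0.2697, 0.1093]
ee_rot: [3.142, -0.0, 3.121]
contact_force: [0.1, 0.2, -0.4]
width: 0.001
time: 4.1
ee_pos: [0.4817, -0.2696, 0.1092]
ee_rot: [3.142, -0.0, 3.121]
contact_force: [-0.6, -0.3, -1.0]
width: -0.001
```

```bash
python3 -m handwheel '[{"tx":0.1,"ty":0,"tz":0,"wx":0,"wy":0,"wz":0,"grip":1},{"tx":0.1,"ty":0,"tz":0,"wx":0,"wy":0,"wz":0,"grip":1}]'
python3 -m handwheel '[{"tx":0.1,"ty":0,"tz":0,"wx":0,"wy":0,"wz":0,"grip":1},{"tx":0.1,"ty":0,"tz":0,"wx":0,"wy":0,"wz":0,"grip":1}]'
```

```text
time: 4.3
ee_pos: [0.4811, -0.2696, 0.1093]
ee_rot: [-3.142, 0.001, 3.121]
contact_force: [1.0, 0.4, -0.5]
width: -0.003
time: 4.5
ee_pos: [0.4806, -0.2696, 0.1094]
ee_rot: [-3.141, 0.002, 3.121]
contact_force: [4.0, 0.3, -2.6]
width: 0.0
```

Contact came at x of about 0.481, as predicted, with +4 N. I keep building up the pull.

```bash
python3 -m handwheel '[{"tx":0.1,"ty":0,"tz":0,"wx":0,"wy":0,"wz":0,"grip":1},{"tx":0.1,"ty":0,"tz":0,"wx":0,"wy":0,"wz":0,"grip":1}]'
python3 -m handwheel '[{"tx":0.1,"ty":0,"tz":0,"wx":0,"wy":0,"wz":0,"grip":1},{"tx":0.1,"ty":0,"tz":0,"wx":0,"wy":0,"wz":0,"grip":1}]'
```

```text
time: 4.7
ee_pos: [0.4801, -0.2696, 0.1094]
ee_rot: [-3.141, 0.003, 3.121]
contact_force: [6.8, -0.5, -2.7]
width: 0.005
time: 4.9
ee_pos: [0.4798, -0.2696, 0.1095]
ee_rot: [-3.141, 0.004, 3.121]
contact_force: [8.4, -0.1, -5.0]
width: -0.0
```

```bash
python3 -m handwheel '[{"tx":0.12,"ty":0,"tz":0,"wx":0,"wy":0,"wz":0,"grip":1},{"tx":0.12,"ty":0,"tz":0,"wx":0,"wy":0,"wz":0,"grip":1},{"tx":0.12,"ty":0,"tz":0,"wx":0,"wy":0,"wz":0,"grip":1}]'
python3 -m handwheel '[{"tx":0,"ty":0,"tz":0,"wx":0,"wy":0,"wz":0,"grip":1}]'
```

```text
time: 5.2
ee_pos: [0.4795, -0.2696, 0.1095]
ee_rot: [-3.141, 0.006, 3.121]
contact_force: [10.7, -0.7, -6.7]
width: 0.0
time: 5.3
ee_pos: [0.4794, -0.2696, 0.1095]
ee_rot: [-3.141, 0.006, 3.121]
contact_force: [9.9, -1.0, -6.2]
width: 0.001
```

```bash
python3 -m handwheel '[{"tx":0.07,"ty":0,"tz":0,"wx":0,"wy":0,"wz":0,"grip":1},{"tx":0.07,"ty":0,"tz":0,"wx":0,"wy":0,"wz":0,"grip":1},{"tx":0.07,"ty":0,"tz":0,"wx":0,"wy":0,"wz":0,"grip":1}]'
python3 -m handwheel '[{"tx":0,"ty":0,"tz":0,"wx":0,"wy":0,"wz":0,"grip":1}]'
python3 -m handwheel '[{"tx":0,"ty":0,"tz":0,"wx":0,"wy":0,"wz":0,"grip":1}]'
```

```text
time: 5.6
ee_pos: [0.4792, -0.2696, 0.1095]
ee_rot: [-3.141, 0.007, 3.121]
contact_force: [11.8, -1.3, -7.7]
width: -0.004
time: 5.7
ee_pos: [0.4792, -0.2696, 0.1095]
ee_rot: [-3.141, 0.007, 3.121]
contact_force: [11.5, -0.8, -7.4]
width: 0.002
time: 5.8
ee_pos: [0.4792, -0.2696, 0.1095]
ee_rot: [-3.141, 0.007, 3.121]
contact_force: [12.3, -1.2, -8.3]
width: -0.003
```

```bash
python3 -m handwheel '[{"tx":0,"ty":0,"tz":0,"wx":0,"wy":0,"wz":0,"grip":1},{"tx":0,"ty":0,"tz":0,"wx":0,"wy":0,"wz":0,"grip":1},{"tx":0,"ty":0,"tz":0,"wx":0,"wy":0,"wz":0,"grip":1},{"tx":0,"ty":0,"tz":0,"wx":0,"wy":0,"wz":0,"grip":1},{"tx":0,"ty":0,"tz":0,"wx":0,"wy":0,"wz":0,"grip":1}]'
python3 -m handwheel '[{"tx":0,"ty":0,"tz":0,"wx":0,"wy":0,"wz":0,"grip":1},{"tx":0,"ty":0,"tz":0,"wx":0,"wy":0,"wz":0,"grip":1},{"tx":0,"ty":0,"tz":0,"wx":0,"wy":0,"wz":0,"grip":1},{"tx":0,"ty":0,"tz":0,"wx":0,"wy":0,"wz":0,"grip":1},{"tx":0,"ty":0,"tz":0,"wx":0,"wy":0,"wz":0,"grip":1}]'
python3 -m handwheel '[{"tx":0,"ty":0,"tz":0,"wx":0,"wy":0,"wz":0,"grip":1},{"tx":0,"ty":0,"tz":0,"wx":0,"wy":0,"wz":0,"grip":1},{"tx":0,"ty":0,"tz":0,"wx":0,"wy":0,"wz":0,"grip":1},{"tx":0,"ty":0,"tz":0,"wx":0,"wy":0,"wz":0,"grip":1},{"tx":0,"ty":0,"tz":0,"wx":0,"wy":0,"wz":0,"grip":1}]'
python3 -m handwheel '[{"tx":0,"ty":0,"tz":0,"wx":0,"wy":0,"wz":0,"grip":1},{"tx":0,"ty":0,"tz":0,"wx":0,"wy":0,"wz":0,"grip":1},{"tx":0,"ty":0,"tz":0,"wx":0,"wy":0,"wz":0,"grip":1},{"tx":0,"ty":0,"tz":0,"wx":0,"wy":0,"wz":0,"grip":1}]'
```

```text
time: 6.3
ee_pos: [0.4792, -0.2696, 0.1095]
ee_rot: [-3.141, 0.007, 3.121]
contact_force: [12.5, -1.5, -7.3]
width: -0.001
time: 6.8
ee_pos: [0.4792, -0.2696, 0.1095]
ee_rot: [-3.141, 0.007, 3.121]
contact_force: [11.9, -0.8, -6.4]
width: -0.002
time: 7.3
ee_pos: [0.4792, -0.2696, 0.1095]
ee_rot: [-3.141, 0.007, 3.121]
contact_force: [11.2, -0.3, -6.8]
width: 0.002
time: 7.7
ee_pos: [0.4792, -0.2696, 0.1095]
ee_rot: [-3.141, 0.007, 3.121]
contact_force: [11.5, -2.0, -7.8]
width: -0.001
```

The pull held at about 11.8 N for 2.2 s. Now I ease off, centre in the gap and lift out.

```bash
python3 -m handwheel '[{"tx":-0.3,"ty":0,"tz":0,"wx":0,"wy":0,"wz":0,"grip":1},{"tx":-0.8,"ty":0,"tz":0,"wx":0,"wy":0,"wz":0,"grip":1},{"tx":-1.4,"ty":0,"tz":0,"wx":0,"wy":0,"wz":0,"grip":1},{"tx":-1.8,"ty":0,"tz":0,"wx":0,"wy":0,"wz":0,"grip":1},{"tx":-1.8,"ty":0,"tz":0,"wx":0,"wy":0,"wz":0,"grip":1},{"tx":-1.8,"ty":0,"tz":0,"wx":0,"wy":0,"wz":0,"grip":1}]'
python3 -m handwheel '[{"tx":0,"ty":0,"tz":-3,"wx":0,"wy":0,"wz":0,"grip":1},{"tx":0,"ty":0,"tz":-6,"wx":0,"wy":0,"wz":0,"grip":1},{"tx":0,"ty":0,"tz":-10,"wx":0,"wy":0,"wz":0,"grip":1},{"tx":0,"ty":0,"tz":-14,"wx":0,"wy":0,"wz":0,"grip":1},{"tx":0,"ty":0,"tz":-18,"wx":0,"wy":0,"wz":0,"grip":1},{"tx":0,"ty":0,"tz":-20,"wx":0,"wy":0,"wz":0,"grip":1},{"tx":0,"ty":0,"tz":-20,"wx":0,"wy":0,"wz":0,"grip":1}]'
python3 - <<'E'
from h import *
delta([.597,.161,.30],np.radians(180+2.9))
cv2.imwrite("pics/w4.png",get_image("wrist"))
E
```

```text
time: 8.3
ee_pos: [0.4936, -0.2699, 0.1091]
ee_rot: [3.141, -0.001, 3.121]
contact_force: [-0.1, 0.8, -0.4]
width: 0.001
time: 9.0
ee_pos: [0.4946, -0.2706, 0.3132]
ee_rot: [-3.139, 0.006, 3.121]
contact_force: [-0.3, -0.8, -0.1]
width: -0.001
t cm [-9.32 43.37  1.27] w deg [-0.16  0.36 -4.1 ] | t 9.0 F [-0.33 -0.81 -0.11] w -0.001 q [-0.22  0.27  0.33  0.   -1.63 -1.37]
```

View pics/w4.png

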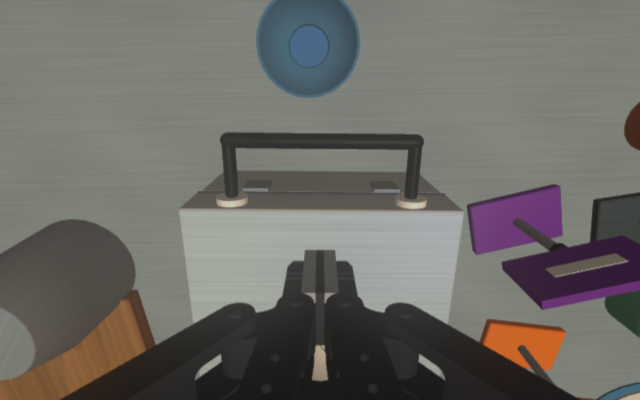

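The rail is back in place, undisturbed at row 141. For the sign I'll grip the plate from above at its pin and turn it clockwise by about 174°. The last joint has to start near +2.9, so the tool turns with wz negative, about 274° in total, while travelling over.

```bash
python3 -m handwheel '[{"tx":-0.8,"ty":3.6,"tz":0,"wx":0,"wy":0,"wz":-8,"grip":0.5},{"tx":-1.6,"ty":7.3,"tz":0,"wx":0,"wy":0,"wz":-16,"grip":0.5},{"tx":-2.3,"ty":10.9,"tz":0,"wx":0,"wy":0,"wz":-24,"grip":0.5},{"tx":-3.1,"ty":14.5,"tz":0,"wx":0,"wy":0,"wz":-32,"grip":0.5},{"tx":-3.9,"ty":18.1,"tz":0,"wx":0,"wy":0,"wz":-40,"grip":0.5},{"tx":-4.7,"ty":21.7,"tz":0,"wx":0,"wy":0,"wz":-48,"grip":0.5},{"tx":-5.4,"ty":25.3,"tz":0,"wx":0,"wy":0,"wz":-56,"grip":0.5},{"tx":-6.2,"ty":28.9,"tz":0,"wx":0,"wy":0,"wz":-64,"grip":0.5},{"tx":-7,"ty":32.5,"tz":0,"wx":0,"wy":0,"wz":-72,"grip":0.5},{"tx":-7.8,"ty":36.1,"tz":0,"wx":0,"wy":0,"wz":-80,"grip":0.5},{"tx":-8.5,"ty":39.7,"tz":0,"wx":0,"wy":0,"wz":-88,"grip":0.5},{"tx":-9.3,"ty":43.4,"tz":0,"wx":0,"wy":0,"wz":-96,"grip":0.5}]'
python3 - <<'E'
from h import *
delta([.597,.161,.30],np.radians(92.9))
E
```

```text
time: 10.25
ee_pos: [0.5953, 0.1633, 0.3077]
ee_rot: [3.139, -0.001, -1.481]
contact_force: [0.5, -0.6, -0.0]
width: 0.498
t cm [ 0.25 -0.15  0.77] w deg [ 7.0000e-02  2.5000e-01 -1.7776e+02] | t 10.25 F [ 0.46 -0.6  -0.05] w 0.498 q [ 0.52  0.39  0.5  -0.   -1.68 -0.43]
```

The last joint is at -0.43 here, because joint 1 reads about 0.26 more than I estimated. So I can grip at this orientation and turn counter-clockwise by about 186°, ending near joint 6 = 2.8, within range. First I refine the sign pose with the wrist camera.

```bash
python3 - <<'E'
from h import *
ci=camera_info("wrist");im=get_image("wrist");cv2.imwrite("pics/w5.png",im);np.save("w5ci.npy",ci,allow_pickle=True)
for p in([.597,.161,.18],[.597,.161,.014]):print(proj("wrist",p,ci))
E
```

```text
[317.13992216 186.7266485 ]
[317.61525901 151.16476979]
```

View pics/w5.png

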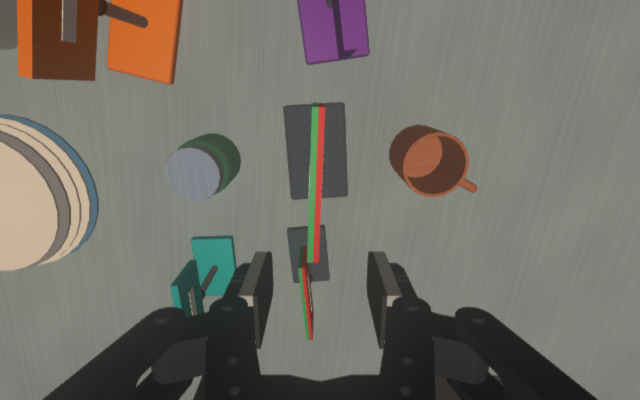

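The wrist view shows the plate's upper edge running from (319,104) to (314,262), with the foot at about (316,150). Both agree with the predictions of (317,187) and (318,151). The masks will give the exact pose.

```bash
python3 - <<'E'
from h import *
np.set_printoptions(precision=4,suppress=True)
ci=np.load("w5ci.npy",allow_pickle=True).item();a=cv2.imread("pics/w5.png");h=cv2.cvtColor(a,cv2.COLOR_BGR2HSV)
H,S,V=[h[...,i].astype(int) for i in range(3)]
m=(((H>45)&(H<80))|(H<8)|(H>172))&(S>150)&(V>90);m[:95]=0;m[268:]=0;m[:,:295]=0;m[:,335:]=0
c=max(cv2.findContours(m.astype(np.uint8),0,2)[0],key=cv2.contourArea);b=cv2.boxPoints(cv2.minAreaRect(c))
Q=np.array([onz("wrist",u,v,.18,ci)[:2] for u,v in b]);print("plate",Q.mean(0),Q)
e=[Q[1]-Q[0],Q[2]-Q[1]];print([ (np.linalg.norm(x),np.degrees(np.arctan2(*x[::-1]))) for x in e])
m2=(a.max(2)<70)&(S<70);m2[:98]=0;m2[203:]=0;m2[:,:280]=0;m2[:,352:]=0;m2|=m
m2[203:]=0;m2[:98]=0
c=cv2.findContours(cv2.morphologyEx(m2.astype(np.uint8),cv2.MORPH_CLOSE,np.ones((5,5))),0,2)[0];c=max(c,key=cv2.contourArea);r=cv2.minAreaRect(c);b=cv2.boxPoints(r);print(b)
Q=np.array([onz("wrist",u,v,.014,ci)[:2] for u,v in b]);print("foot",Q.mean(0))
e=[Q[1]-Q[0],Q[2]-Q[1]];print([ (np.linalg.norm(x),np.degrees(np.arctan2(*x[::-1]))) for x in e])
E
```

```text
plate [0.596  0.1636] [[0.5954 0.2285]
 [0.6014 0.0989]
 [0.5969 0.0986]
 [0.5903 0.2283]]
[(np.float64(0.12982041159056135), np.float64(-87.35652826057247)), (np.float64(0.004502016678539394), np.float64(-177.1582177071916))]
[[314.9261 201.9973]
 [318.4521 106.7945]
 [326.1452 107.0795]
 [322.6192 202.2822]]
foot [0.5928 0.1675]
[(np.float64(0.12134717469432035), np.float64(-87.08774045929863)), (np.float64(0.009321362115450638), np.float64(-176.90202396250277))]
```

The plate fits: 129.8 mm long, yaw about 2.7°, centre (0.597,0.163). The foot mask was wrong, picking up the plate (9 mm wide), so I redo it.

```bash
python3 - <<'E'
from h import *
np.set_printoptions(precision=4,suppress=True)
ci=np.load("w5ci.npy",allow_pickle=True).item();a=cv2.imread("pics/w5.png")
print(a[150,[270,296,300,340,360]],a[100,300],a[150,316])
Y=a.max(2).astype(int)
m=(Y<88);m[:92]=0;m[212:]=0;m[:,:270]=0;m[:,360:]=0
m=cv2.morphologyEx(m.astype(np.uint8),cv2.MORPH_OPEN,np.ones((3,3)))
pts=cv2.findNonZero(m);r=cv2.minAreaRect(cv2.convexHull(pts));b=cv2.boxPoints(r);print(b)
Q=np.array([onz("wrist",u,v,.014,ci)[:2] for u,v in b]);print("foot",Q.mean(0))
for x in [Q[1]-Q[0],Q[2]-Q[1]]:print(np.linalg.norm(x),np.degrees(np.arctan2(*x[::-1])))
ap=cv2.approxPolyDP(cv2.convexHull(pts),4,True)[:,0];P=[onz("wrist",*p,.014,ci)[:2] for p in ap.astype(float)]
for p,q in zip(ap,P):print(p,q)
E
```

```text
[[125 135 131]
 [ 77  76  74]
 [ 75  75  73]
 [ 78  76  75]
 [119 128 126]] [124 133 130] [ 95 158 111]
[[283.3015 105.4277]
 [343.7815 102.0677]
 [348.9754 195.5569]
 [288.4954 198.9169]]
foot [0.5986 0.1627]
0.07314418183000047 -171.77965784350357
0.11830427167168653 99.664519851791
[346 195] [0.5549 0.2151]
[291 197] [0.6264 0.2242]
[285 106] [0.6411 0.1098]
[343 103] [0.5716 0.1001]
```

The foot now fits at about 73 x 119 mm: centre (0.598,0.163), yaw about 8.0° (single edges read 7.3–8.5°). So the plate has to turn by about +185.3°. Next is lining up the grasp.

```bash
python3 - <<'E'
from h import *
delta([.598,.163,.15],np.radians(-87.3))
E
```

```text
t cm [ 0.56 -0.24 15.56] w deg [0.27 0.02 3.06] | t 10.3 F [-2.24  2.86 -3.95] w 0.501 q [ 0.53  0.4   0.5  -0.   -1.68 -0.43]
```

```bash
python3 -m handwheel '[{"tx":0,"ty":0,"tz":2,"wx":0,"wy":0,"wz":2,"grip":0.5},{"tx":0,"ty":0,"tz":5,"wx":0,"wy":0,"wz":2,"grip":0.5},{"tx":0,"ty":0,"tz":8,"wx":0,"wy":0,"wz":2,"grip":0.5},{"tx":0,"ty":0,"tz":8,"wx":0,"wy":0,"wz":2,"grip":0.5},{"tx":0,"ty":0,"tz":8,"wx":0,"wy":0,"wz":2,"grip":0.5}]'
python3 - <<'E'
from h import *
delta([.598,.163,.15],np.radians(-87.3))
E
```

```text
time: 10.8
ee_pos: [0.5955, 0.1615, 0.229]
ee_rot: [3.14, -0.002, -1.522]
contact_force: [0.1, 0.3, 0.6]
width: 0.5
t cm [-0.15 -0.27  7.9 ] w deg [ 0.09 -0.09  0.11] | t 10.8 F [0.14 0.34 0.63] w 0.5 q [ 0.52  0.39  0.3   0.   -1.48 -0.47]
```

```bash
python3 -m handwheel '[{"tx":-0.15,"ty":-0.25,"tz":1,"wx":0,"wy":0,"wz":0,"grip":0.5},{"tx":-0.15,"ty":-0.25,"tz":3,"wx":0,"wy":0,"wz":0,"grip":0.5},{"tx":-0.15,"ty":-0.25,"tz":5,"wx":0,"wy":0,"wz":0,"grip":0.5},{"tx":-0.15,"ty":-0.25,"tz":7,"wx":0,"wy":0,"wz":0,"grip":0.5},{"tx":-0.15,"ty":-0.25,"tz":7.9,"wx":0,"wy":0,"wz":0,"grip":0.5},{"tx":-0.15,"ty":-0.25,"tz":7.9,"wx":0,"wy":0,"wz":0,"grip":0.5},{"tx":-0.15,"ty":-0.25,"tz":7.9,"wx":0,"wy":0,"wz":0,"grip":0.5}]'
python3 - <<'E'
from h import *
delta([.598,.163,.15],np.radians(-87.3))
cv2.imwrite("pics/w6.png",get_image("wrist"))
E
```

```text
time: 11.5
ee_pos: [0.599, 0.1639, 0.1516]
ee_rot: [-3.14, 0.0, -1.522]
contact_force: [-0.7, -1.3, 0.5]
width: 0.499
t cm [0.08 0.11 0.16] w deg [-0.12  0.02  0.12] | t 11.5 F [-0.66 -1.29  0.45] w 0.499 q [ 0.52  0.43  0.15  0.   -1.29 -0.47]
```

View pics/w6.png

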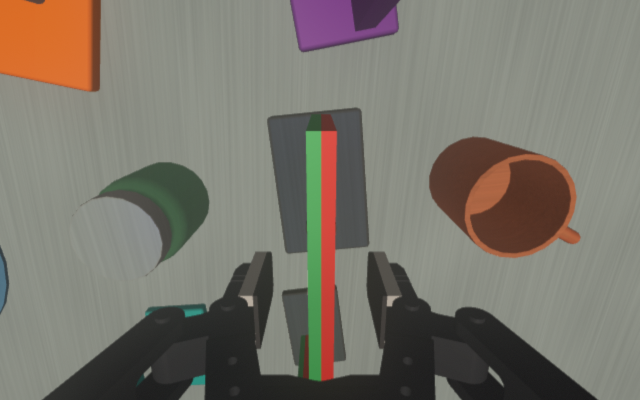

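The plate, columns 307–336, sits centred between the jaws (inner faces at 270 and 370) and parallel to them. Closing.

```bash
python3 -m handwheel '[{"tx":0,"ty":0,"tz":0,"wx":0,"wy":0,"wz":0,"grip":0.7},{"tx":0,"ty":0,"tz":0,"wx":0,"wy":0,"wz":0,"grip":0.8},{"tx":0,"ty":0,"tz":0,"wx":0,"wy":0,"wz":0,"grip":1},{"tx":0,"ty":0,"tz":0,"wx":0,"wy":0,"wz":0,"grip":1},{"tx":0,"ty":0,"tz":0,"wx":0,"wy":0,"wz":0,"grip":1},{"tx":0,"ty":0,"tz":0,"wx":0,"wy":0,"wz":0,"grip":1}]' 30
python3 - <<'E'
from h import *
delta([.598,.163,.15],np.radians(98))
E
```

```text
time: 12.15
ee_pos: [0.5986, 0.1638, 0.151]
ee_rot: [-3.14, 0.0, -1.522]
contact_force: [-0.7, 0.9, 4.6]
width: 0.112
t cm [0.08 0.06 0.1 ] w deg [2.0000e-02 1.1000e-01 1.7482e+02] | t 12.15 F [-0.73  0.88  4.59] w 0.112 q [ 0.52  0.43  0.15  0.   -1.29 -0.47]
```

The grip is on 9.5 mm of plate, with low forces. I turn counter-clockwise (wz negative) and watch the force.

```bash
python3 -m handwheel '[{"tx":0,"ty":0,"tz":0,"wx":0,"wy":0,"wz":-3,"grip":1},{"tx":0,"ty":0,"tz":0,"wx":0,"wy":0,"wz":-8,"grip":1},{"tx":0,"ty":0,"tz":0,"wx":0,"wy":0,"wz":-14,"grip":1},{"tx":0,"ty":0,"tz":0,"wx":0,"wy":0,"wz":-20,"grip":1},{"tx":0,"ty":0,"tz":0,"wx":0,"wy":0,"wz":-26,"grip":1},{"tx":0,"ty":0,"tz":0,"wx":0,"wy":0,"wz":-30,"grip":1},{"tx":0,"ty":0,"tz":0,"wx":0,"wy":0,"wz":-30,"grip":1}]'
python3 -m handwheel '[{"tx":0,"ty":0,"tz":0,"wx":0,"wy":0,"wz":-5,"grip":1},{"tx":0,"ty":0,"tz":0,"wx":0,"wy":0,"wz":-11,"grip":1},{"tx":0,"ty":0,"tz":0,"wx":0,"wy":0,"wz":-17,"grip":1},{"tx":0,"ty":0,"tz":0,"wx":0,"wy":0,"wz":-23,"grip":1},{"tx":0,"ty":0,"tz":0,"wx":0,"wy":0,"wz":-29,"grip":1},{"tx":0,"ty":0,"tz":0,"wx":0,"wy":0,"wz":-35,"grip":1},{"tx":0,"ty":0,"tz":0,"wx":0,"wy":0,"wz":-40,"grip":1},{"tx":0,"ty":0,"tz":0,"wx":0,"wy":0,"wz":-40,"grip":1}]'
```

```text
time: 12.85
ee_pos: [0.5985, 0.1638, 0.1509]
ee_rot: [-3.141, -0.0, -0.997]
contact_force: [-0.9, 1.2, 4.9]
width: 0.114
time: 13.65
ee_pos: [0.5985, 0.1638, 0.151]
ee_rot: [-3.141, -0.001, -0.299]
contact_force: [-1.1, 0.2, 5.5]
width: 0.11
```

Smooth, with negligible side force. Another 80°.

```bash
python3 -m handwheel '[{"tx":0,"ty":0,"tz":0,"wx":0,"wy":0,"wz":-5,"grip":1},{"tx":0,"ty":0,"tz":0,"wx":0,"wy":0,"wz":-12,"grip":1},{"tx":0,"ty":0,"tz":0,"wx":0,"wy":0,"wz":-19,"grip":1},{"tx":0,"ty":0,"tz":0,"wx":0,"wy":0,"wz":-26,"grip":1},{"tx":0,"ty":0,"tz":0,"wx":0,"wy":0,"wz":-33,"grip":1},{"tx":0,"ty":0,"tz":0,"wx":0,"wy":0,"wz":-40,"grip":1},{"tx":0,"ty":0,"tz":0,"wx":0,"wy":0,"wz":-47,"grip":1},{"tx":0,"ty":0,"tz":0,"wx":0,"wy":0,"wz":-54,"grip":1},{"tx":0,"ty":0,"tz":0,"wx":0,"wy":0,"wz":-61,"grip":1},{"tx":0,"ty":0,"tz":0,"wx":0,"wy":0,"wz":-68,"grip":1},{"tx":0,"ty":0,"tz":0,"wx":0,"wy":0,"wz":-75,"grip":1},{"tx":0,"ty":0,"tz":0,"wx":0,"wy":0,"wz":-80,"grip":1}]'
python3 - <<'E'
from h import *
delta([.598,.163,.15],np.radians(98))
E
```

```text
time: 14.85
ee_pos: [0.5985, 0.1636, 0.151]
ee_rot: [3.141, -0.0, 1.099]
contact_force: [-1.1, -0.6, 6.4]
width: 0.113
t cm [-0.08 -0.02  0.1 ] w deg [ 6.000e-02 -1.000e-02 -3.505e+01] | t 14.85 F [-1.06 -0.64  6.39] w 0.113 q [ 0.52  0.43  0.15  0.   -1.29  2.15]
```

```bash
python3 -m handwheel '[{"tx":0,"ty":0,"tz":0,"wx":0,"wy":0,"wz":-6,"grip":1},{"tx":0,"ty":0,"tz":0,"wx":0,"wy":0,"wz":-13,"grip":1},{"tx":0,"ty":0,"tz":0,"wx":0,"wy":0,"wz":-20,"grip":1},{"tx":0,"ty":0,"tz":0,"wx":0,"wy":0,"wz":-27,"grip":1},{"tx":0,"ty":0,"tz":0,"wx":0,"wy":0,"wz":-32,"grip":1},{"tx":0,"ty":0,"tz":0,"wx":0,"wy":0,"wz":-35,"grip":1},{"tx":0,"ty":0,"tz":0,"wx":0,"wy":0,"wz":-35,"grip":1},{"tx":0,"ty":0,"tz":0,"wx":0,"wy":0,"wz":-35,"grip":1}]'
python3 - <<'E'
from h import *
delta([.598,.163,.15],np.radians(98))
cv2.imwrite("pics/w7.png",get_image("wrist"))
E
```

```text
time: 15.65
ee_pos: [0.5986, 0.1636, 0.151]
ee_rot: [3.14, 0.0, 1.705]
contact_force: [-0.7, -0.7, 5.2]
width: 0.117
t cm [-0.05 -0.07  0.1 ] w deg [ 0.07  0.02 -0.3 ] | t 15.65 F [-0.66 -0.72  5.23] w 0.117 q [ 0.52  0.43  0.15  0.   -1.29  2.76]
```

View pics/w7.png

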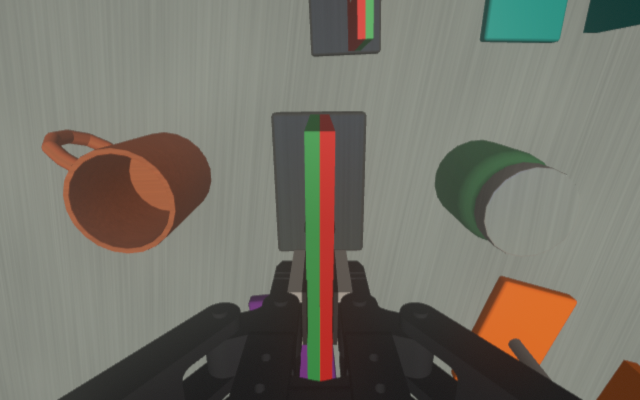

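Green now faces the mug side. The foot's edges (272→278 and 366→362, from row 112 to row 249) are symmetric about column 319.5, and the plate is at column 320, so the two are square. I release and lift.

```bash
python3 -m handwheel '[{"tx":0,"ty":0,"tz":0,"wx":0,"wy":0,"wz":0,"grip":0.8},{"tx":0,"ty":0,"tz":0,"wx":0,"wy":0,"wz":0,"grip":0.6},{"tx":0,"ty":0,"tz":0,"wx":0,"wy":0,"wz":0,"grip":0.5},{"tx":0,"ty":0,"tz":0,"wx":0,"wy":0,"wz":0,"grip":0.5},{"tx":0,"ty":0,"tz":-2,"wx":0,"wy":0,"wz":0,"grip":0.5},{"tx":0,"ty":0,"tz":-5,"wx":0,"wy":0,"wz":0,"grip":0.5},{"tx":0,"ty":0,"tz":-9,"wx":0,"wy":0,"wz":0,"grip":0.5},{"tx":0,"ty":0,"tz":-13,"wx":0,"wy":0,"wz":0,"grip":0.5},{"tx":0,"ty":0,"tz":-15,"wx":0,"wy":0,"wz":0,"grip":0.5},{"tx":0,"ty":0,"tz":-15,"wx":0,"wy":0,"wz":0,"grip":0.5},{"tx":0,"ty":0,"tz":-15,"wx":0,"wy":0,"wz":0,"grip":0.5}]'
python3 - <<'E'
from h import *
delta([.598,.163,.30],np.radians(98))
ci=camera_info("wrist");a=get_image("wrist");cv2.imwrite("pics/w8.png",a);cv2.imwrite("pics/s8.png",get_image("scene"))
h=cv2.cvtColor(a,cv2.COLOR_BGR2HSV);H,S,V=[h[...,i].astype(int) for i in range(3)]
m=(((H>45)&(H<80))|(H<8)|(H>172))&(S>150)&(V>90);m[:90]=0;m[275:]=0;m[:,:295]=0;m[:,345:]=0
c=max(cv2.findContours(m.astype(np.uint8),0,2)[0],key=cv2.contourArea);b=cv2.boxPoints(cv2.minAreaRect(c))
Q=np.array([onz("wrist",u,v,.18,ci)[:2] for u,v in b])
for x in [Q[1]-Q[0],Q[2]-Q[1]]:print("plate",np.linalg.norm(x),np.degrees(np.arctan2(*x[::-1])))
Y=a.max(2).astype(int);m=(Y<88);m[:75]=0;m[215:]=0;m[:,:265]=0;m[:,365:]=0
m=cv2.morphologyEx(m.astype(np.uint8),cv2.MORPH_OPEN,np.ones((3,3)));pts=cv2.findNonZero(m)
ap=cv2.approxPolyDP(cv2.convexHull(pts),4,True)[:,0]
for p in ap:print(p,onz("wrist",*p.astype(float),.014,ci)[:2])
E
```

```text
time: 16.8
ee_pos: [0.5982, 0.1639, 0.3]
ee_rot: [-3.141, -0.001, 1.707]
contact_force: [0.1, 0.6, -0.6]
width: 0.499
t cm [-0.09 -0.03 -0.  ] w deg [-0.01 -0.04 -0.19] | t 16.8 F [ 0.12  0.65 -0.61] w 0.499 q [ 0.52  0.4   0.48 -0.   -1.66  2.76]
plate 0.1297904291020798 97.89485608190182
plate 0.003648413658021872 7.822910460997317
[348 104] [0.62341563 0.22751419]
[348 198] [0.64222245 0.11203524]
[293 199] [0.57214472 0.10103527]
[289 106] [0.55431772 0.2157047 ]
```

View pics/w8.png

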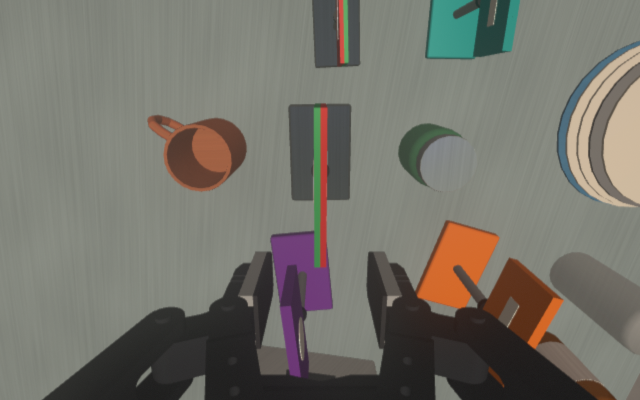

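View pics/s8.png

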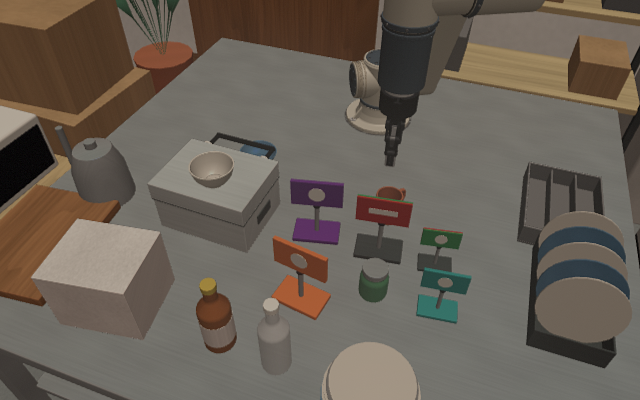

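The plate measures 7.9° and the foot 7.3–9.7° from single edges across the views, averaging about 8.4°, so it is square within about 1°. The mug and jar have not moved. The scene view shows the red face at (383,211) now looking away from the robot, and the gripper clear. Handing in.

```bash
python3 - <<'E'
from plant import ticket,sensors
print(sensors.observe()["time"],sensors.observe()["contact_force"]);print(ticket.sign_off())
E
```

```text
16.9 [ 0.04007009 -0.21835027 -0.54443947]
the job is handed in; nothing more can be done
None
```

I pulled the rail and it held, then turned the sign half a turn. The job was handed in at 16.9 s of the 69 s allowed.

- **Rail:** I hooked the bar from behind with the shut fingers. The outward pull stayed at about 12 N (readings 11.2–12.5 N) for about 2.2 s, and the highest reading was 12.5 N. About 7 N of vertical friction came with it, so the total was roughly 14 N. The rail gave about 2 mm, as expected for 12 N, and the wrist view showed it intact after I let go.
- **Sign:** I gripped the plate of the large dark-footed sign over its pin and turned it about 185° counter-clockwise. Green now looks to the front. My last measurements put the plate at 7.9° and the foot at about 8.4°. Single foot edges scattered from 7.3° to 9.7°, so it is square to within about 1°.
- **Checks that went wrong:** My first move was refused because rows lacked keys, and nothing moved. My first foot mask was wrong and I redid it before acting.
- **At hand-in:** The gripper was open and clear at 0.30 m, with the force near zero. In the last pictures the mug, jar and bowl stand where they were. I did not look closely at the dish again after lifting out of the rail, but it showed no change then.

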